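# Close the filter box of the fume extractor and hold its cover down

### The arm

A 6-joint arm with a two-finger parallel gripper is mounted at the origin on the work surface. World frame = base frame: x ahead of the robot, y to its left, z up, the work surface at z = 0. Lengths are in m, angles in rad, forces in N, time in s.
With the tool pointing down it reaches from about 0.35 to 1 m from the base axis. Payload 7.1 kg.
Tool frame: the origin (TCP) lies at the very end of the fingers, on their centre line; the grasp point (between the pads) lies 19 mm behind it; z points along the fingers, y is the line along which they close (so a half turn about z gives the same grasp; the last joint's range is limited). The gripper opens to 85 mm and grips with 20 to 120 N. Pads are 22 mm wide; open, the fingers measure 114 mm over their backs; the gripper's body (76 mm by 85 mm) begins 54 mm behind the grasp point. The pads swing forward as they close: fully open they stand 13 mm farther back than shut.
Start: joints at [1.25, 0.423, 1.63, -0, 1.089, -0.019], TCP at [0.186, 0.597, 0.231] pointing down, gripper open.
Joint ranges: [-3, 3], [-0.9, 2.11], [0.09, 2.58], [-1.31, 4.45], [0.11, 2.69], [-2.54, 2.54]. Speed limits (rad/s): [2.39, 2.39, 3.01, 3.14, 3.14, 3.14].

### API

Orientations are given as a unit quaternion [x, y, z, w].
In Python, from plant import manip, cams, spotter gives the robot as it stands.
- The arm moves only by the tool send_rows, never from a script. Its argument "rows" is a list that holds one entry, the list of rows, each a list of 7 numbers: the finger opening in m, from 0 to 0.0854, then the shift along the world's x, y, z in m, then the turn, a rotation vector about the world's x, y, z in units of 10 degrees (1.0 is 10 degrees). In form: [[[gripper, tx, ty, tz, ax, ay, az], ...]]. A call has 1 to 5 rows; each row shifts and turns the commanded pose from where the row before left it; what a row does not reach is not made up. A row lasts 1/8 s, in which the tool goes at most 62.5 mm and 10.7 degrees, less where a joint would pass 70% of its speed; a pose out of reach is approached as far as the arm can. A call is refused whole if a number of a shift passes 0.0625 or a number of a turn 1, either way. A call with a gripper value outside its range is refused whole. The fingers move at their own pace and stop on an object; the grip force is fixed at half the most. Time passes only in rows, so rows that do not move let the fingers close. It gives the time, the measured TCP pose, the force, the opening and the grip force at its end, in the units of the state.
- manip.read_state(): the state, without advancing time (a new reading comes with each control period).
- cams.snapshot(name): name is "scene" or "top" or "wrist"; returns a dict with "img" (420x560x3 uint8, red, green, blue), "range_z" (420x560 float32, m along the optical axis (not along the pixel's ray), 0 where there is no reading), "camera_matrix" (3x3 intrinsics, pixels), "extrinsics" (4x4, takes a point from world to camera coordinates). Camera axes: x right, y down, z forward; pixel columns grow to the right and rows downward; lengths in m; the calibration is good to about 2 mm. A picture is of the moment at which its call begins.
- manip.finish_job(): hands the job in; it is judged then, once.
Trained networks look in the newest picture that a camera, given by its name, has taken for a name from the list of things; names that differ only in an ending like _2 or _b are one class to them, and where a whole thing is asked for, a point or a joint stands for the part that bears it (a point fixed in the world has none). Each returns a list of dicts, best first, with "conf" (0 to 1); they miss things now and then, are a little off and sometimes report something else, mostly with a low value. They report only what shows in the picture. A call takes as long as a camera call. They do not tell look-alikes from the thing itself.
- spotter.boxes_of(camera, thing): "centre" ([x, y, z] in m, in the coordinates of the camera as it stood for that picture, good to about 4 mm: the middle of the surface that is visible of it).
The state is a dict: "time_s": time; "joint_positions": joint angles; "joint_vel": joint speeds; "tau": joint torques, N m; "tool_pos": TCP position; "tool_rot": TCP orientation; "force": force on the tool from outside, world axes, zero at the start; "moment": the same for the moment, N m; "width": finger opening in m; "finger_force": force on a finger pad.
Only numpy, scipy, OpenCV 4.12 (cv2) and the standard library are available. Lean on these libraries where they do the work, as an engineer would, in place of code of your own. Each camera call takes 0.05 s, during which the arm holds its last target. There are 200 camera calls.

### The job

The filter box of the bench fume extractor is open and its cover hangs by its handle on the two-pronged hanger. First turn the wing of the quarter-turn fastener on the box until it lies in line with the two index marks beside it, so that it will pass through the cover's slot; then lift the cover by its handle up and off the hanger and lower it squarely onto the box's sprung sealing frame with the wing coming up through the slot. Finish while still holding the cover, pressed down so firmly that the sealing frame has sunk most of its travel, and leave the bottle, the jar of brushes and the tub where they are.

Things in the scene. Friction and masses are not known exactly. Their poses are not given: they have to be found in the camera images.
- filter_box: grey box fixed to the bench, 240 x 240 mm, walls 86 mm high, open on top, steel duct stub on its +x side. Origin: centre of its underside, on the bench; z up. A dark steel bridge crosses the opening along the box's y at x = -50 mm and carries the fastener. The sealing frame stands in the opening and is the highest part (100 mm) but for the fastener's wing
- seat (a point): fixed point of the box, over its centre, 100 mm above the bench, at the level of the unpressed sealing frame's top; axes as the box. The closed cover's origin belongs over this point (within 8 mm), its axes as the box's
- fastener (a joint): angle of the fastener's wing in rad about the vertical, growing anticlockwise from above. 0: the wing's length lies along the box's y, in line with the two white index marks (22 x 4 mm) on the bridge, and passes through the cover's slot. Stops at -0.35 and 1.75; no detent at 0; starts between 0.9 and 1.5. It stays where it is left (friction about 0.06 N m)
- fastener_grip (a point): centre of the fastener's wing, a steel bar 40 mm long (its y), 12 mm thick (its x), 20 mm high, on an 11 mm stud; 50 mm from the box's centre towards the box's -x; 113 mm above the bench (wing from 103 to 123 mm). Its axes turn with the wing; z up
- seal (a joint): how far the sealing frame is pressed down, in m: 0 free, 0.008 at its stop. Spring: starts to sink at about 2.5 N, then 1.5 N per mm, 14.5 N at the stop, the cover's own weight included (alone it sinks the frame less than 2 mm)
- seal_top (a point): centre of the upper face of the sprung black rubber sealing frame, 170 x 190 mm outside, 138 x 158 mm inside; 100 mm above the bench when free; moves down with it; axes as the box
- cover: loose aluminium cover plate, 160 (x) x 180 (y) x 6 mm, 0.28 to 0.42 kg, with a dark bail handle. Origin: centre of the plate's underside; z up, plate level both when hanging and when closed. At the start it hangs on the hanger with its axes as the hanger's, underside 118 mm above the bench
- cover_handle (a point): centre of the handle's bar: square 12 x 12 mm, 128 mm long along the cover's y, 78 mm above the plate's underside, over its centre; carried by two uprights (8 x 12 mm) at y = -60 and +60 mm, open window between. Axes as the cover. Pinch it in the middle from above, between the prongs
- cover_slot (a point): centre of the through slot in the plate, 26 mm (x) x 54 mm (y), 50 mm from the plate's centre towards the cover's -x, at the underside. Axes as the cover
- hanger: stand fixed to the bench: a steel foot, a wooden upright 195 mm high whose face is 111 mm from the origin towards the stand's +x, and two level round steel prongs (8 mm thick, at y = -38 and +38 mm) pointing to the stand's -x. Origin on the bench; z up
- hanger_seat (a point): point midway between the prongs, level with their top, 190 mm above the bench. From here the prongs run 30 mm towards the stand's -x and end in tips 18 mm high; the bar hangs 0 to 15 mm from here towards +x. To take the cover off: raise it 30 to 40 mm (above 55 the plate meets the prongs), then draw it level 130 mm or more to the stand's -x, clear of the prongs
- bottle: small amber glass bottle, black cap, 48 mm wide, 85 mm high, origin at its foot; leave alone
- brush_jar: glass jar holding brushes, 74 mm wide, jar 100 mm and brushes about 235 mm high, origin at its foot; leave alone
- tub: white tub with a blue lid, 90 mm wide, 69 mm high, origin at its foot; leave alone
Not all that is in view belongs to the job. There is more than one size of the cover; the one meant has the size given above.

How it is judged:
On the way, in this order (a step that is already met when the one before it is completed fails the run):
1. the wing is in line with the index marks while the cover still hangs on the hanger (value of joint fastener between -0.16 and 0.16 rad and distance of cover from where it was at the start of the episode below 0.03 m), for 0.2 s.
2. the cover is held up by the robot, off the hanger and clear of the prongs, touching neither hanger nor box (contact force between the fingers and cover above 1 N and contact force between cover and hanger below 0.1 N and contact force between cover and filter_box below 0.1 N and horizontal distance between cover_handle and hanger_seat above 0.1 m and height (world z) of cover above 0.115 m), for 0.2 s.
3. the cover lies on the sealing frame with the wing through its slot and is pressed down by the robot (value of joint fastener between -0.16 and 0.16 rad and horizontal distance between cover and seat below 0.008 m and angle between the y axis of cover and the y axis of filter_box, either way round below 0.15 rad and angle between cover's own z axis and vertical below 0.06 rad and value of joint seal above 0.0045 m and z of cover in the frame of seal_top below 0.003 m and contact force between the fingers and cover above 2 N and contact force between cover and seal above 7 N), for 0.2 s.
At the end, for the whole second after the job is handed in: The robot holds the cover pressed on the frame: frame sunk over 4.5 of 8 mm, over 7 N between them, fingers on the cover (over 2 N); cover within 8 mm and 0.15 rad of its seat, level within 0.06 rad, on the frame within 3 mm, at rest, off the hanger; wing within 0.16 rad of the marks (all of step 3 and linear speed of cover below 0.02 m/s and contact force between cover and hanger below 0.1 N); the arm keeps its last pose, push and grip.
It fails at once if the bottle is pushed away or tipped over (distance of bottle from where it was at the start of the episode above 0.03 m or angle between bottle's own z axis and vertical above 0.5 rad).
It fails at once if the jar of brushes is pushed away or tipped over (distance of brush_jar from where it was at the start of the episode above 0.03 m or angle between brush_jar's own z axis and vertical above 0.5 rad).
It fails at once if the tub is pushed away or tipped over (distance of tub from where it was at the start of the episode above 0.03 m or angle between tub's own z axis and vertical above 0.5 rad).
It also fails if it takes over 69 s, if anything falls off the work surface, if the arm or the gripper's body presses on something with over 40 N, if the wrist force passes 120 N, or if a joint passes its speed limit or range.

## Working session

There is one attempt and no reset: what is moved stays moved. The work goes in short steps, Python scripts to look and compute and a tool call to move; the robot and the scene stay as the last step left them, time stands still between calls to the robot, and variables do not carry over. Pictures are saved under pics/ and viewed, at most 10 in all, crops included, and the job is handed in when it is done.

Besides the shell and the picture viewer there is one more tool, called by a JSON object that holds its "method" and its "body", one argument or row to a line. send_rows: Moves the arm, as the interface text tells. Its arguments: {"type":"object","properties":{"rows":{"type":"array"}},"required":["rows"]}

```bash
mkdir -p pics; cat > h.py <<'E'
import numpy as np, cv2
from plant import manip, cams, spotter
def snap(n,f=None):
    s=cams.snapshot(n)
    if f: cv2.imwrite('pics/'+f,s['img'][:,:,::-1])
    return s
def w(s,p):
    T=np.linalg.inv(s['extrinsics']); return T[:3,:3]@np.array(p)+T[:3,3]
def cloud(s):
    d=s['range_z'];K=s['camera_matrix'];v,u=np.mgrid[:d.shape[0],:d.shape[1]]
    P=np.stack([(u-K[0,2])/K[0,0]*d,(v-K[1,2])/K[1,1]*d,d],-1)
    T=np.linalg.inv(s['extrinsics']);W=P@T[:3,:3].T+T[:3,3];W[d==0]=np.nan;return W
def pix(s,p):
    c=s['extrinsics'][:3,:3]@np.array(p)+s['extrinsics'][:3,3];q=s['camera_matrix']@c;return q[:2]/q[2]
E
python3 - <<'E'
from h import *
np.set_printoptions(precision=3,suppress=True)
ims=[]
for n in ['scene','top']:
    s=snap(n);ims.append(s['img'][:,:,::-1])
    T=np.linalg.inv(s['extrinsics']);print(n,T[:3,3],T[:3,2])
    for t in ['filter_box','fastener_grip','cover','cover_handle','cover_slot','hanger','seal_top','bottle','brush_jar','tub']:
        for r in spotter.boxes_of(n,t)[:4]:
            p=w(s,r['centre']);print(t,round(r['conf'],2),p,pix(s,p).round())
for i,n in enumerate(['scene','top']): cv2.imwrite(f'pics/{n}0.png',ims[i])
E
```

```text
scene [ 1.077 -0.336  0.912] [-0.513  0.461 -0.724]
filter_box 0.65 [ 0.602 -0.255  0.099] [167. 334.]
filter_box 0.63 [ 0.613 -0.262  0.086] [168. 342.]
fastener_grip 0.57 [ 0.533 -0.228  0.121] [161. 301.]
cover 0.73 [0.553 0.244 0.125] [315. 209.]
cover 0.72 [0.271 0.265 0.009] [260. 185.]
cover_handle 0.97 [0.553 0.242 0.123] [315. 210.]
cover_handle 0.83 [0.272 0.262 0.011] [259. 185.]
cover_slot 0.61 [0.553 0.243 0.124] [315. 209.]
cover_slot 0.55 [0.273 0.261 0.008] [259. 186.]
hanger 0.74 [0.663 0.25  0.04 ] [342. 250.]
seal_top 0.94 [ 0.598 -0.258  0.102] [165. 333.]
seal_top 0.48 [0.555 0.243 0.124] [315. 210.]
bottle 0.75 [ 0.387 -0.016  0.054] [207. 237.]
brush_jar 0.66 [0.549 0.241 0.123] [314. 209.]
brush_jar 0.62 [0.585 0.488 0.102] [379. 183.]
tub 0.86 [ 0.81  -0.04   0.073] [303. 346.]
top [0.309 0.117 1.25 ] [ 0.187  0.014 -0.982]
filter_box 0.85 [ 0.577 -0.239  0.088] [411. 198.]
filter_box 0.41 [0.643 0.244 0.155] [235. 165.]
fastener_grip 0.55 [ 0.524 -0.22   0.126] [409. 215.]
cover 0.9 [0.26  0.272 0.013] [225. 311.]
cover 0.89 [0.541 0.263 0.124] [228. 205.]
cover_handle 0.8 [0.539 0.267 0.125] [226. 206.]
cover_handle 0.8 [0.257 0.274 0.008] [225. 312.]
cover_slot 0.84 [0.261 0.272 0.01 ] [225. 310.]
cover_slot 0.74 [0.541 0.261 0.125] [228. 205.]
hanger 0.65 [0.644 0.243 0.16 ] [235. 164.]
seal_top 0.61 [ 0.572 -0.242  0.104] [414. 199.]
bottle 0.51 [ 0.372 -0.007  0.058] [326. 272.]
brush_jar 0.85 [0.569 0.488 0.1  ] [148. 195.]
tub 0.78 [ 0.793 -0.036  0.068] [336. 126.]
```

```bash
python3 - <<'E'
from h import *
a=cv2.imread('pics/scene0.png');b=cv2.imread('pics/top0.png')
A=cv2.resize(a[130:420,80:460],(0,0),fx=2,fy=2);B=cv2.resize(b[90:360,100:480],(0,0),fx=2,fy=2)
cv2.imwrite('pics/a.png',A);cv2.imwrite('pics/b.png',B)
E
```

```text
(no output)
```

View pics/a.png

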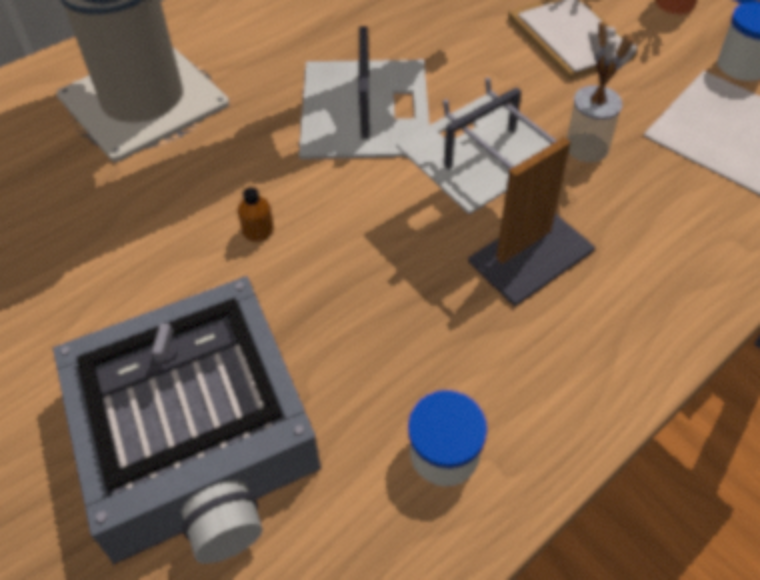

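View pics/b.png

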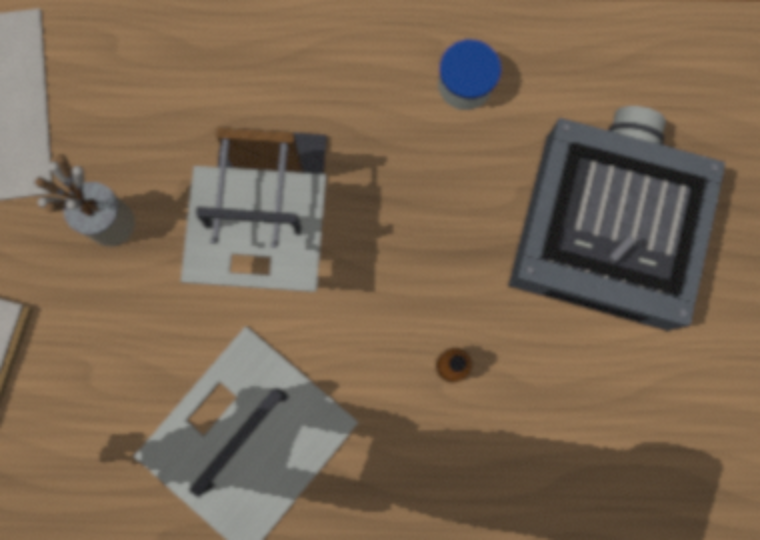

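Picture a (scene): box with the wing at (162,342) and index marks at (128,369) and (205,339). The cover hangs at (480,150) and the upright is at (535,200). Picture b (top): the hanging cover is at (255,228). A second, larger-looking cover lies on the bench at (245,435). The one on the hanger fits the description; I'll check its size from the depth.

```bash
cat >> h.py <<'E'
def rect(P):
    c,(a,b),ang=cv2.minAreaRect((P[:,:2]*1000).astype(np.float32)); return np.round(c,1),round(a,1),round(b,1),round(ang,1),len(P)
def sel(W,x0,x1,y0,y1,z0,z1):
    m=(W[...,0]>x0)&(W[...,0]<x1)&(W[...,1]>y0)&(W[...,1]<y1)&(W[...,2]>z0)&(W[...,2]<z1); return W[m]
E
python3 - <<'E'
from h import *
np.set_printoptions(precision=3,suppress=True)
for n in ['scene','top']:
    s=snap(n);W=cloud(s)
    print(n)
    def r(t,*a):
        P=sel(W,*a)
        if len(P)>5: print(t,rect(P),'z med',np.median(P[:,2]).round(4))
    r('plate',.4,.7,.12,.4,.118,.13)
    r('handle',.4,.63,.12,.4,.185,.215)
    r('upright',.6,.75,.12,.4,.192,.215)
    r('prongs',.4,.66,.12,.4,.165,.192)
    r('other plate',.1,.4,.12,.42,.002,.02)
    r('other handle',.1,.4,.12,.42,.06,.1)
    r('boxwall',.4,.75,-.42,-.08,.08,.09)
    r('box all',.4,.75,-.42,-.08,.08,.104)
    r('seal',.4,.75,-.42,-.08,.096,.103)
    r('wing',.4,.75,-.42,-.08,.114,.13)
    r('bottle',.3,.45,-.08,.07,.03,.1)
    r('jar',.5,.65,.4,.57,.03,.3)
    r('tub',.7,.9,-.12,.05,.02,.09)
E
```

```text
scene
plate (array([563.6, 264.4]), 178.0, 198.0, 86.8, 1997) z med 0.1247
handle (array([569. , 266.1]), 127.8, 120.7, 89.7, 472) z med 0.195
upright (array([633.4, 263.5]), 101.4, 59.9, 85.3, 176) z med 0.1952
prongs (array([586. , 265.7]), 127.9, 148.5, 89.2, 353) z med 0.188
other plate (array([249.6, 269.9]), 299.5, 299.0, 90.0, 3004) z med 0.0083
other handle (array([267.8, 278.7]), 15.7, 168.6, 51.2, 55) z med 0.0813
boxwall (array([ 600.3, -245. ]), 240.5, 291.6, 75.1, 5224) z med 0.0866
box all (array([ 600.3, -245. ]), 240.5, 291.6, 75.1, 7574) z med 0.0876
seal (array([ 576.8, -238.6]), 190.3, 173.6, 75.2, 1916) z med 0.1005
wing (array([ 530.5, -226.1]), 12.0, 39.4, 48.2, 101) z med 0.1233
bottle (array([380.7, -12.7]), 46.2, 39.1, 69.1, 280) z med 0.0583
jar (array([576.8, 495.9]), 71.3, 73.6, 42.7, 1092) z med 0.1019
tub (array([804.3, -31.7]), 87.9, 87.9, 19.4, 1421) z med 0.0693
top
plate (array([556.1, 265.3]), 180.7, 181.7, 87.1, 3196) z med 0.1244
handle (array([566.5, 265.1]), 127.8, 125.3, 89.5, 538) z med 0.1976
upright (array([631.5, 262.1]), 98.6, 57.1, 86.3, 211) z med 0.1953
prongs (array([586.1, 263.7]), 128.5, 147.3, 87.2, 384) z med 0.1883
other plate (array([250., 270.]), 299.9, 299.9, 90.0, 7042) z med 0.0077
other handle (array([260.3, 272.2]), 13.0, 169.4, 55.4, 19) z med 0.0812
boxwall (array([ 598., -247.]), 241.6, 288.5, 75.0, 3481) z med 0.0861
box all (array([ 598., -247.]), 241.6, 288.5, 75.0, 5150) z med 0.0875
seal (array([ 575.4, -240.5]), 191.0, 171.9, 74.7, 1248) z med 0.0998
wing (array([ 526. , -226.7]), 11.6, 39.1, 46.4, 71) z med 0.1226
bottle (array([372.1, -12.5]), 43.9, 47.5, 1.4, 239) z med 0.0595
jar (array([573.4, 495.1]), 71.3, 72.8, 34.9, 1071) z med 0.1027
tub (array([800.9, -32.8]), 87.5, 89.5, 48.9, 818) z med 0.0686
```

Sizes agree: the hanging plate is about 160x180 with its handle above it. The one on the bench is larger (its handle is 168 mm long), so it's the look-alike. The box is at about (0.576, -0.240) with yaw -15°, and the wing is at about +62°, so it has to turn -62°.

```bash
python3 - <<'E'
from h import *
from scipy.spatial.transform import Rotation as R
np.set_printoptions(precision=3,suppress=True)
s=manip.read_state();print(s['time_s'],R.from_quat(s['tool_rot']).as_matrix(),s['tool_pos'],s['force'])
E
```

```text
1.2 [[-0.955  0.297 -0.   ]
 [ 0.297  0.955 -0.   ]
 [-0.    -0.    -1.   ]] [0.186 0.597 0.231] [-0.15  -1.449  0.065]
```

{"method": "send_rows", "body": {
  "rows": [
    [[0.06, 0.02, -0.058, 0.01, 0, 0, 0], [0.06, 0.025, -0.058, 0.01, 0, 0, 0], [0.06, 0.025, -0.058, 0.01, 0, 0, 0], [0.06, 0.025, -0.058, 0, 0, 0, 0], [0.06, 0.025, -0.058, 0, 0, 0, 0]]
  ]
}}

```text
time_s: 1.82
tool_pos: [0.3046, 0.309, 0.2613]
tool_rot: [0.15, 0.989, 0.0, 0.0]
force: [0.7, -0.8, 0.4]
width: 0.0599
finger_force: 0.0
```

{"method": "send_rows", "body": {
  "rows": [
    [[0.06, 0.023, -0.058, 0, 0, 0, -0.5], [0.06, 0.023, -0.058, 0, 0, 0, -0.5], [0.06, 0.023, -0.058, 0, 0, 0, -0.5], [0.06, 0.023, -0.058, 0, 0, 0, -0.5], [0.06, 0.023, -0.058, 0, 0, 0, -0.57]]
  ]
}}

```text
time_s: 2.45
tool_pos: [0.4197, 0.0185, 0.2613]
tool_rot: [0.368, 0.93, 0.0, 0.001]
force: [1.6, 0.6, -0.3]
width: 0.0598
finger_force: 0.0
```

{"method": "send_rows", "body": {
  "rows": [
    [[0.06, 0.023, -0.058, 0, 0, 0, 0], [0.06, 0.023, -0.058, 0, 0, 0, 0], [0.06, 0.02, -0.058, 0, 0, 0, 0], [0.06, 0.02, -0.05, -0.01, 0, 0, 0], [0.06, 0, 0, 0, 0, 0, 0]]
  ]
}}

```text
time_s: 3.08
tool_pos: [0.5058, -0.2066, 0.2501]
tool_rot: [0.368, 0.93, -0.0, -0.0]
force: [-0.2, 0.4, 0.2]
width: 0.0601
finger_force: 0.0
```

```bash
python3 - <<'E'
from h import *
np.set_printoptions(precision=4,suppress=True)
s=snap('wrist','w1.png');W=cloud(s);st=manip.read_state();print(st['time_s'],st['tool_pos'],st['joint_positions'])
for t,a in dict(wing=(.45,.6,-.3,-.15,.116,.13),seal=(.4,.75,-.42,-.08,.096,.103)).items():
    P=sel(W,*a)
    if len(P)>5: print(t,rect(P),np.median(P[:,2]))
P=sel(W,.4,.75,-.42,-.08,.06,.095);print(np.percentile(P[:,2],[5,50,95]))
print(pix(s,[.528,-.2266,.123]))
E
```

```text
3.125 [ 0.505  -0.2047  0.2502] [-0.407   0.2839  1.7902  0.0001  1.0687 -1.2249]
wing (array([ 526.2, -225.9]), 11.2, 39.5, 46.6, 453) 0.12231578167922558
seal (array([ 574.7, -238.8]), 189.8, 170.4, 75.1, 7165) 0.09949114593480352
[0.0608 0.0855 0.0885]
[278.2789 230.5791]
```

View pics/w1.png

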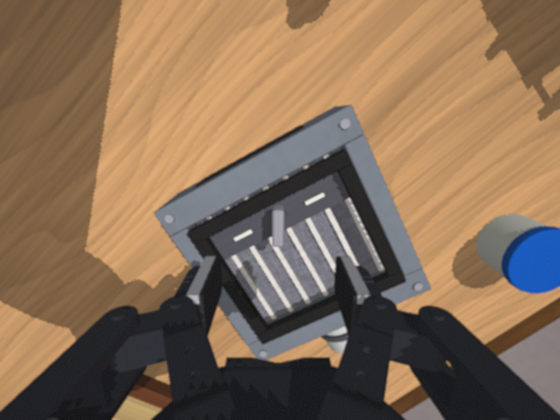

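The wrist picture shows the wing at (278,228) between the index marks at (243,236) and (315,199). It measures (0.5263, -0.226), with its top at z 0.122. I'll descend onto it now.

{"method": "send_rows", "body": {
  "rows": [
    [[0.045, 0.0205, -0.02, -0.05, 0, 0, 0], [0.045, 0, 0, -0.05, 0, 0, 0], [0.045, 0, 0, -0.02, 0, 0, 0], [0.045, 0, 0, 0, 0, 0, 0]]
  ]
}}

```text
time_s: 3.62
tool_pos: [0.5243, -0.2218, 0.1296]
tool_rot: [0.366, 0.931, 0.0, -0.002]
force: [-0.7, 0.2, 0.0]
width: 0.0449
finger_force: 0.0
```

{"method": "send_rows", "body": {
  "rows": [
    [[0.04, 0.002, -0.004, -0.015, 0, 0, 0], [0.04, 0, 0, -0.01, 0, 0, 0], [0.04, 0, 0, 0, 0, 0, 0]]
  ]
}}

```text
time_s: 4.0
tool_pos: [0.5272, -0.2272, 0.1054]
tool_rot: [0.366, 0.93, 0.0, -0.0]
force: [-0.8, -0.5, -1.3]
width: 0.0398
finger_force: 0.0
```

{"method": "send_rows", "body": {
  "rows": [
    [[0.0, 0, 0, 0, 0, 0, 0], [0.0, 0, 0, 0, 0, 0, 0], [0.0, 0, 0, 0, 0, 0, 0], [0.0, 0, 0, 0, 0, 0, 0]]
  ]
}}

```text
time_s: 4.5
tool_pos: [0.528, -0.2275, 0.1065]
tool_rot: [0.366, 0.93, 0.0, 0.0]
force: [-0.5, 1.3, 5.6]
width: 0.0104
finger_force: 61.7
```

{"method": "send_rows", "body": {
  "rows": [
    [[0.0, 0, 0, 0, 0, 0, -0.9], [0.0, 0, 0, 0, 0, 0, -0.9], [0.0, 0, 0, 0, 0, 0, -0.9], [0.0, 0, 0, 0, 0, 0, -0.9], [0.0, 0, 0, 0, 0, 0, -0.9]]
  ]
}}

```text
time_s: 5.12
tool_pos: [0.5277, -0.2276, 0.1065]
tool_rot: [0.696, 0.718, -0.0, 0.0]
force: [-2.4, 1.1, 5.9]
width: 0.0101
finger_force: 61.9
```

{"method": "send_rows", "body": {
  "rows": [
    [[0.0, 0, 0, 0, 0, 0, -0.85], [0.0, 0, 0, 0, 0, 0, -0.85], [0.0, 0, 0, 0, 0, 0, 0]]
  ]
}}

```text
time_s: 5.5
tool_pos: [0.5275, -0.2276, 0.1065]
tool_rot: [0.794, 0.608, -0.0, 0.0]
force: [-2.0, 0.4, 7.0]
width: 0.0103
finger_force: 62.0
```

{"method": "send_rows", "body": {
  "rows": [
    [[0.04, 0, 0, 0, 0, 0, 0], [0.04, 0, 0, 0, 0, 0, 0], [0.04, 0, 0, 0.03, 0, 0, 0], [0.05, 0, 0.01, 0.06, 0, 0, 0], [0.06, -0.02, 0.04, 0.06, 0, 0, 0]]
  ]
}}

```text
time_s: 6.12
tool_pos: [0.5119, -0.1847, 0.2478]
tool_rot: [0.794, 0.608, 0.0, 0.001]
force: [0.2, -0.3, 0.4]
width: 0.0595
finger_force: 0.0
```

```bash
python3 - <<'E'
from h import *
np.set_printoptions(precision=4,suppress=True)
for n in ['wrist','top','scene']:
    s=snap(n);W=cloud(s)
    for t,a in dict(wing=(.45,.6,-.3,-.15,.116,.13),seal=(.4,.75,-.42,-.08,.096,.103)).items():
        P=sel(W,*a)
        if len(P)>5: print(n,t,rect(P),np.median(P[:,2]))
    # cover measurements: sub-fit of plate edges & bar
    for t,a in dict(plate=(.46,.655,.15,.38,.121,.127),bar=(.54,.585,.19,.34,.196,.21),upr=(.61,.75,.15,.4,.19,.2)).items():
        P=sel(W,*a)
        if len(P)>20: print(n,t,rect(P),P[:,:2].mean(0),np.percentile(P[:,2],[5,50,95]))
E
```

```text
wrist wing (array([ 526.7, -225.4]), 39.3, 12.0, 74.5, 456) 0.12223902777956974
wrist seal (array([ 574.9, -238.5]), 189.6, 169.9, 75.1, 8352) 0.09950725125747686
top wing (array([ 531.4, -213.6]), 11.1, 12.7, 79.1, 19) 0.12194719865754777
top seal (array([ 588.1, -193.8]), 94.6, 171.0, 74.6, 584) 0.09989024905679234
top plate (array([556.3, 265.2]), 180.4, 182.5, 86.9, 2657) [0.5452 0.2637] [0.1216 0.1242 0.1266]
top bar (array([546.5, 265.7]), 126.3, 13.0, 87.6, 237) [0.5461 0.2697] [0.1985 0.2021 0.2053]
top upr (array([637.4, 260.2]), 47.5, 100.8, 0.7, 243) [0.6486 0.259 ] [0.1905 0.1948 0.1983]
scene wing (array([ 529.5, -225.6]), 39.2, 13.6, 74.4, 105) 0.12294282952374458
scene seal (array([ 577. , -238.5]), 190.5, 173.3, 75.3, 1917) 0.10044216734681721
scene plate (array([559.3, 264.4]), 176.8, 190.9, 87.2, 1759) [0.5512 0.2501] [0.1222 0.1246 0.1265]
scene bar (array([547.7, 266.2]), 127.6, 15.9, 86.5, 190) [0.5494 0.2641] [0.1972 0.2021 0.2046]
scene upr (array([637.9, 262.8]), 101.5, 50.1, 88.3, 209) [0.6523 0.26  ] [0.1905 0.195  0.1977]
```

The wing is in line (within about 0.01 rad). Next I'll go over the cover handle.

{"method": "send_rows", "body": {
  "rows": [
    [[0.06, 0.004, 0.058, 0.01, 0, 0, 0.3], [0.06, 0.004, 0.058, 0.01, 0, 0, 0.3], [0.06, 0.004, 0.058, 0, 0, 0, 0.3], [0.06, 0.004, 0.058, 0, 0, 0, 0.3], [0.06, 0.004, 0.058, 0, 0, 0, 0]]
  ]
}}

```text
time_s: 6.9
tool_pos: [0.5306, 0.1074, 0.2645]
tool_rot: [0.725, 0.689, -0.001, -0.0]
force: [0.5, -0.8, 0.3]
width: 0.0601
finger_force: 0.0
```

{"method": "send_rows", "body": {
  "rows": [
    [[0.06, 0.004, 0.058, 0, 0, 0, 0], [0.06, 0.004, 0.05, 0, 0, 0, 0], [0.06, 0.004, 0.05, 0, 0, 0, 0], [0.06, 0, 0, 0, 0, 0, 0]]
  ]
}}

```text
time_s: 7.4
tool_pos: [0.5427, 0.2665, 0.264]
tool_rot: [0.724, 0.69, -0.001, -0.0]
force: [-0.4, -0.6, -1.0]
width: 0.0599
finger_force: 0.0
```

```bash
python3 - <<'E'
from h import *
np.set_printoptions(precision=4,suppress=True)
s=snap('wrist','w2.png');W=cloud(s);st=manip.read_state();print(st['time_s'],st['tool_pos'],st['tool_rot'])
for t,a in dict(bar=(.52,.585,.19,.34,.197,.21),plate=(.44,.655,.15,.38,.121,.127),prongs=(.45,.62,.2,.33,.175,.192)).items():
    P=sel(W,*a)
    if len(P)>5: print(t,rect(P),P.mean(0))
E
```

```text
7.45 [0.5425 0.2647 0.264 ] [ 0.7245  0.6893 -0.0014 -0.0003]
bar (array([545. , 267.8]), 126.8, 12.0, 87.1, 2597) [0.5452 0.2741 0.2014]
plate (array([557.7, 266.5]), 180.1, 187.3, 87.1, 21863) [0.5472 0.2831 0.1237]
prongs (array([565.7, 277.1]), 102.5, 113.1, 87.1, 2291) [0.5668 0.2746 0.1887]
```

View pics/w2.png

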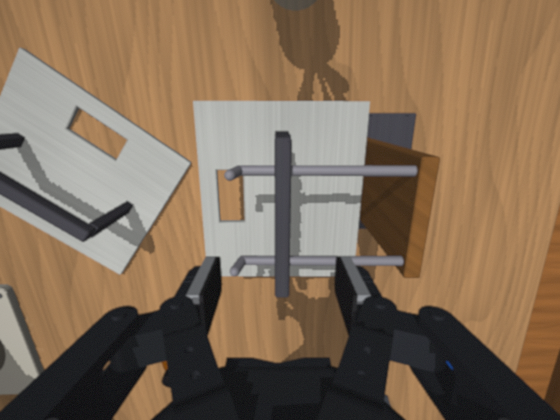

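The picture shows the handle bar at (283,213), crossing both prongs at rows 172 and 262, with the slot at (230,195) on the -x side. I'll descend and pinch.

{"method": "send_rows", "body": {
  "rows": [
    [[0.06, 0.003, 0.001, -0.04, 0, 0, 0], [0.06, 0, 0, -0.03, 0, 0, 0], [0.05, 0, 0, -0.017, 0, 0, 0], [0.05, 0, 0, 0, 0, 0, 0], [0.0, 0, 0, 0, 0, 0, 0]]
  ]
}}

```text
time_s: 8.07
tool_pos: [0.5467, 0.2648, 0.18]
tool_rot: [0.726, 0.688, 0.001, 0.0]
force: [0.1, -0.1, -0.3]
width: 0.0332
finger_force: 0.0
```

{"method": "send_rows", "body": {
  "rows": [
    [[0.0, 0, 0, 0, 0, 0, 0], [0.0, 0, 0, 0, 0, 0, 0], [0.0, 0, 0, 0, 0, 0, 0], [0.0, 0, 0, 0, 0, 0, 0]]
  ]
}}

```text
time_s: 8.57
tool_pos: [0.5467, 0.2653, 0.1804]
tool_rot: [0.725, 0.688, 0.001, 0.0]
force: [-0.1, -1.5, 6.4]
width: 0.0105
finger_force: 59.5
```

{"method": "send_rows", "body": {
  "rows": [
    [[0.0, 0, 0, 0.01, 0, 0, 0], [0.0, 0, 0, 0.012, 0, 0, 0], [0.0, 0, 0, 0.012, 0, 0, 0], [0.0, 0, 0, 0, 0, 0, 0]]
  ]
}}

```text
time_s: 9.07
tool_pos: [0.5466, 0.2654, 0.2145]
tool_rot: [0.725, 0.688, 0.001, 0.0]
force: [0.3, -0.3, -2.4]
width: 0.0104
finger_force: 58.8
```

{"method": "send_rows", "body": {
  "rows": [
    [[0.0, -0.02, 0.001, 0, 0, 0, 0], [0.0, -0.03, 0.0015, 0, 0, 0, 0], [0.0, -0.03, 0.0015, 0, 0, 0, 0], [0.0, -0.03, 0.0015, 0, 0, 0, 0], [0.0, -0.03, 0.0015, 0, 0, 0, 0]]
  ]
}}

```text
time_s: 9.7
tool_pos: [0.4047, 0.2719, 0.2128]
tool_rot: [0.725, 0.688, -0.0, -0.0]
force: [0.2, 0.3, -2.5]
width: 0.0109
finger_force: 58.8
```

{"method": "send_rows", "body": {
  "rows": [
    [[0.0, -0.015, 0.001, 0, 0, 0, 0], [0.0, 0, 0, 0.01, 0, 0, 0], [0.0, 0, 0, 0.03, 0, 0, 0], [0.0, 0, 0, 0.03, 0, 0, 0], [0.0, 0, 0, 0, 0, 0, 0]]
  ]
}}

```text
time_s: 10.32
tool_pos: [0.3935, 0.2741, 0.2858]
tool_rot: [0.725, 0.688, 0.003, 0.001]
force: [0.0, 0.6, -4.0]
width: 0.0108
finger_force: 58.8
```

```bash
python3 - <<'E'
from h import *
np.set_printoptions(precision=4,suppress=True)
st=manip.read_state();print(st['time_s'],st['tool_pos'],st['force'],st['moment'],st['width'])
for n in ['wrist','top','scene']:
    s=snap(n,n+'3.png');W=cloud(s);z=st['tool_pos'][2]-.0585
    P=sel(W,.27,.54,.13,.42,z-.015,z+.015)
    if len(P)>20:
        A=np.c_[P[:,:2],np.ones(len(P))];k=np.linalg.lstsq(A,P[:,2],rcond=None)[0]
        print(n,rect(P),np.median(P[:,2]),'slope',k[:2])
E
```

```text
10.325 [0.3935 0.2741 0.2858] [ 0.048   0.6001 -3.9667] [ 0.0336 -0.0175  0.008 ] 0.010819017466764967
wrist (array([392.9, 288.3]), 156.2, 160.9, 86.9, 37541) 0.2291277954903659 slope [-0.0025  0.0054]
top (array([392.4, 273.4]), 181.0, 158.6, 88.0, 1561) 0.2278814326490861 slope [-0.0037  0.003 ]
scene (array([393.2, 275.6]), 183.7, 165.4, 86.7, 2051) 0.22700872485888945 slope [-0.0102  0.0014]
```

View pics/scene3.png

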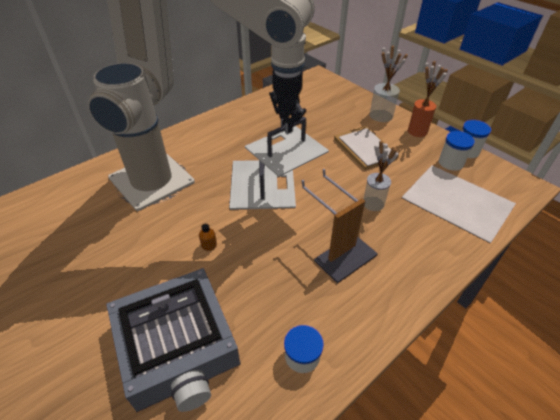

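The cover is held level and off the prongs at (285,150), and the hanger is empty at (345,230). I'll carry it to the box, moving in -y first.

{"method": "send_rows", "body": {
  "rows": [
    [[0.0, 0, -0.03, 0.01, 0, 0, 0], [0.0, 0, -0.05, 0.01, 0, 0, 0], [0.0, 0.01, -0.05, 0, 0, 0, -0.2], [0.0, 0.02, -0.05, 0, 0, 0, -0.2], [0.0, 0.025, -0.05, 0, 0, 0, -0.2]]
  ]
}}

```text
time_s: 11.1
tool_pos: [0.4456, 0.0413, 0.3019]
tool_rot: [0.761, 0.649, -0.001, -0.001]
force: [1.0, 0.5, -3.2]
width: 0.0107
finger_force: 58.8
```

{"method": "send_rows", "body": {
  "rows": [
    [[0.0, 0.025, -0.05, 0, 0, 0, -0.2], [0.0, 0.025, -0.05, 0, 0, 0, -0.2], [0.0, 0.025, -0.05, 0, 0, 0, -0.2], [0.0, 0.025, -0.05, 0, 0, 0, 0], [0.0, 0.02, -0.04, 0, 0, 0, 0]]
  ]
}}

```text
time_s: 11.72
tool_pos: [0.566, -0.1992, 0.301]
tool_rot: [0.794, 0.608, -0.001, -0.001]
force: [1.7, 0.6, -2.2]
width: 0.0108
finger_force: 58.9
```

{"method": "send_rows", "body": {
  "rows": [
    [[0.0, 0.008, -0.03, -0.03, 0, 0, 0], [0.0, 0, -0.01, -0.04, 0, 0, 0], [0.0, 0, 0, -0.03, 0, 0, 0], [0.0, 0, 0, 0, 0, 0, 0]]
  ]
}}

```text
time_s: 12.22
tool_pos: [0.5714, -0.2363, 0.1988]
tool_rot: [0.793, 0.609, -0.002, -0.004]
force: [-0.5, -0.9, -3.2]
width: 0.0109
finger_force: 58.9
```

```bash
cat > m.py <<'E'
from h import *
np.set_printoptions(precision=4,suppress=True)
S=[manip.read_state()]
for n in ['wrist','top','scene']:
    s=snap(n,n+'4.png');W=cloud(s);S.append(manip.read_state());z=S[0]['tool_pos'][2]-.0585
    P=sel(W,.42,.73,-.4,-.08,z-.006,z+.008)
    A=np.c_[P[:,:2],np.ones(len(P))];k=np.linalg.lstsq(A,P[:,2],rcond=None)[0]
    print(n,rect(P),np.median(P[:,2]),'slope',k[:2])
    for t,a in dict(boxwall=(.4,.75,-.42,-.08,.083,.089),wing=(.49,.57,-.27,-.19,.116,.128)).items():
        Q=sel(W,*a)
        if len(Q)>15: print(' ',t,rect(Q),np.median(Q[:,2]))
for s in S: print(s['tool_pos'],s['force'],s['tool_rot'])
E
python3 m.py
```

```text
wrist (array([ 572.7, -222.7]), 156.4, 160.9, 75.1, 37498) 0.14191170752247984 slope [-0.0177  0.0068]
  boxwall (array([ 586.1, -240.4]), 237.3, 262.4, 75.1, 17287) 0.08575866278638666
  wing (array([ 525.4, -225. ]), 38.7, 8.7, 74.5, 469) 0.12260760443002885
top (array([ 576.4, -221. ]), 150.0, 161.8, 74.9, 2212) 0.14456730720780997 slope [-0.0116  0.0034]
  boxwall (array([ 604.9, -221.3]), 188.7, 287.0, 75.1, 1515) 0.08619961653468056
  wing (array([ 527.1, -227.6]), 38.3, 12.5, 78.8, 72) 0.12258750797760365
scene (array([ 574.1, -234.4]), 180.4, 163.7, 74.9, 4108) 0.14650572819891533 slope [-0.0099  0.0023]
  boxwall (array([ 594.5, -243.2]), 240.1, 276.9, 75.1, 3252) 0.08657316169520851
[ 0.5714 -0.2363  0.1988] [-0.4608 -0.8628 -3.2308] [ 0.7934  0.6086 -0.002  -0.0036]
[ 0.5728 -0.2367  0.201 ] [ 0.0302 -0.4312 -2.3296] [ 0.7933  0.6088 -0.0011 -0.0019]
[ 0.5739 -0.237   0.2027] [ 0.4277 -0.1243 -2.4848] [ 0.7933  0.6088 -0.0002 -0.0004]
[ 0.5745 -0.2372  0.2038] [-0.087  -0.0525 -1.7754] [0.7933 0.6089 0.0003 0.0005]
```

{"method": "send_rows", "body": {
  "rows": [
    [[0.0, 0.001, -0.002, 0, 0, 0, 0], [0.0, 0.001, -0.001, -0.01, 0, 0, 0], [0.0, 0, 0, -0.01, 0, 0, 0], [0.0, 0, 0, 0, 0, 0, 0], [0.0, 0, 0, 0, 0, 0, 0]]
  ]
}}

```text
time_s: 13.0
tool_pos: [0.5759, -0.24, 0.1828]
tool_rot: [0.793, 0.609, -0.0, -0.0]
force: [-0.7, -0.2, -3.0]
width: 0.0107
finger_force: 58.9
```

```bash
python3 m.py
```

```text
wrist (array([ 577.5, -226.4]), 156.3, 160.9, 75.1, 38313) 0.1259496242487909 slope [-0.0076  0.0044]
  boxwall (array([ 587.1, -236.9]), 229.9, 262.1, 75.2, 22997) 0.08579924868381547
  wing (array([ 530., -230.]), 80.1, 79.8, 89.8, 8013) 0.1263510608754274
top (array([ 579.6, -223.9]), 149.4, 161.3, 75.3, 2329) 0.12661991762177038 slope [-0.0056  0.0035]
  boxwall (array([ 605.2, -220.5]), 186.7, 287.8, 75.2, 1543) 0.08609122269130465
  wing (array([ 530.4, -230.1]), 79.0, 79.3, 0.2, 490) 0.12583714119360945
scene (array([ 576.7, -237.4]), 180.1, 163.1, 75.0, 4731) 0.12720159325473568 slope [-0.0102  0.0012]
  boxwall (array([ 594. , -243.2]), 240.1, 276.4, 75.0, 3428) 0.08660175923446178
  wing (array([ 530.1, -229.9]), 79.2, 79.6, 89.8, 324) 0.1268487872442049
[ 0.5759 -0.24    0.1828] [-0.7163 -0.2468 -3.0243] [ 0.7933  0.6088 -0.0001 -0.0001]
[ 0.576 -0.24   0.183] [ 0.2721  0.1236 -2.2809] [0.7933 0.6088 0.     0.0001]
[ 0.5761 -0.2401  0.1832] [ 0.5023 -0.1344 -2.8142] [0.7933 0.6088 0.0001 0.0002]
[ 0.5761 -0.2401  0.1833] [ 0.4526 -0.7986 -2.7312] [0.7933 0.6088 0.0001 0.0002]
```

View pics/wrist4.png

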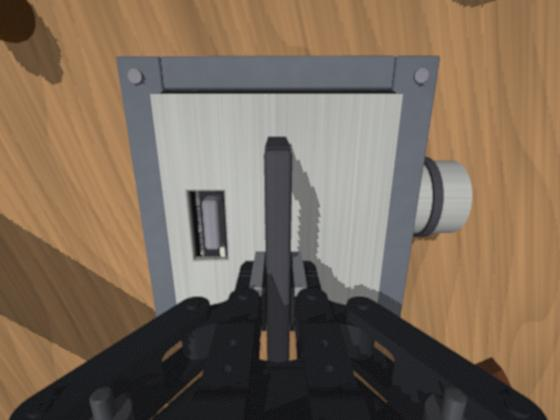

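The picture shows the wing at (211,222) inside the slot, which is centred at (208,225), so there is clearance all round. I'll lower.

{"method": "send_rows", "body": {
  "rows": [
    [[0.0, 0.0005, 0, -0.007, 0, 0, 0], [0.0, 0, 0, -0.006, 0, 0, 0], [0.0, 0, 0, -0.004, 0, 0, 0], [0.0, 0, 0, 0, 0, 0, 0], [0.0, 0, 0, 0, 0, 0, 0]]
  ]
}}

```text
time_s: 13.78
tool_pos: [0.5765, -0.2401, 0.166]
tool_rot: [0.793, 0.609, 0.0, 0.0]
force: [0.6, 0.7, -2.6]
width: 0.0107
finger_force: 58.9
```

{"method": "send_rows", "body": {
  "rows": [
    [[0.0, 0, 0, -0.003, 0, 0, 0], [0.0, 0, 0, -0.003, 0, 0, 0], [0.0, 0, 0, 0, 0, 0, 0], [0.0, 0, 0, 0, 0, 0, 0]]
  ]
}}

```text
time_s: 14.28
tool_pos: [0.5765, -0.2401, 0.1604]
tool_rot: [0.793, 0.609, 0.0, 0.0]
force: [-1.6, 0.8, 3.0]
width: 0.0106
finger_force: 59.7
```

{"method": "send_rows", "body": {
  "rows": [
    [[0.0, 0, 0, -0.002, 0, 0, 0], [0.0, 0, 0, -0.002, 0, 0, 0], [0.0, 0, 0, 0, 0, 0, 0], [0.0, 0, 0, 0, 0, 0, 0]]
  ]
}}

```text
time_s: 14.78
tool_pos: [0.5766, -0.2401, 0.1567]
tool_rot: [0.793, 0.609, 0.0, 0.0]
force: [-3.2, -0.3, 8.5]
width: 0.0108
finger_force: 60.5
```

```bash
python3 m.py; python3 - <<'E'
from h import *
a=cv2.imread('pics/wrist4.png');b=cv2.imread('pics/scene4.png')[240:420,60:300]
cv2.imwrite('pics/c5.png',np.hstack([cv2.resize(a[40:360,100:480],(380,320)),cv2.resize(b,(420,320))]))
E
```

```text
wrist (array([ 578.2, -226.9]), 164.8, 169.7, 75.2, 39658) 0.09993535874580042 slope [-0.0002 -0.0041]
  boxwall (array([ 585.8, -241.5]), 239.4, 262.8, 75.0, 33605) 0.08578736072704363
  wing (array([ 527.1, -225.5]), 38.9, 12.3, 74.6, 1072) 0.1223555794993527
top (array([ 582.4, -213.4]), 168.1, 219.0, 77.6, 2367) 0.10013181555005835 slope [ 0.0038 -0.0064]
  boxwall (array([ 596.1, -194.9]), 178.9, 288.5, 85.3, 1629) 0.08610493124759744
  wing (array([ 527.3, -227.3]), 41.2, 13.5, 69.0, 75) 0.1225697273175832
scene (array([ 567.3, -242. ]), 201.7, 189.4, 74.9, 5005) 0.10077033718196204 slope [-0.0078  0.004 ]
  boxwall (array([ 599. , -244.6]), 240.1, 286.5, 75.0, 3951) 0.08661782897231485
[ 0.5766 -0.2401  0.1567] [-3.1641 -0.299   8.4777] [0.7933 0.6088 0.0001 0.0003]
[ 0.5766 -0.2401  0.1567] [-2.8756  0.9344  8.0818] [0.7933 0.6088 0.0001 0.0003]
[ 0.5766 -0.2401  0.1567] [-3.1969  0.6524  7.8613] [0.7933 0.6088 0.0001 0.0003]
[ 0.5766 -0.2401  0.1567] [-3.5553  0.9988  8.2587] [0.7933 0.6088 0.0001 0.0003]
```

View pics/c5.png

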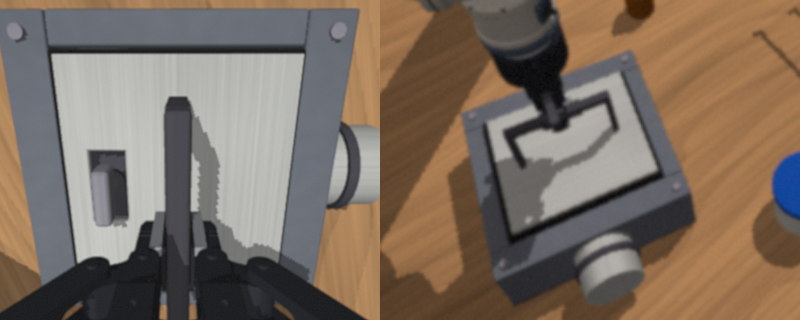

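The plate top is at z 0.100, so the frame has sunk about 6 mm under roughly 11 N. The wing is through the slot and the cover is level. I'll hand the job in.

```bash
python3 -c "
from plant import manip
print(manip.finish_job())"
```

```text
the job is handed in; nothing more can be done
None
```

I handed the job in at about 15 s without seeing a verdict: the wing is in line with its marks and up through the slot, and the arm holds the cover level on the box, with the frame sunk about 6 of its 8 mm under roughly 11 N by my measurements.

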